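# Start up the school workshop's small mill

## Task

Get the small red mill ready to run from its control box: first turn the black selector until its white pointer faces the yellow mark on the ring around it, then press the keys in one after another in the order blue, yellow, green, each until it clicks and stays in. Do not press the red stop key, and leave the things lying about where they are.

Things in the scene. Friction and masses are not known exactly. Their poses are not given: they have to be found in the camera images.
- box: the red control box of the small mill, fixed: 200 (x) x 360 (y) x 50 mm high with a flat grey top; origin at the centre of its underside, on the table. The selector stands at its -y end (local x 0, y -0.10), four round keys in a 2 x 2 block at its +y end (84 mm apart along the box's x, 88 mm along its y); which colour is at which place varies.
- selector (a joint): turn of the selector (rad): limits 0 and 2.4, grows as it is turned clockwise seen from above; at 0 its white pointer faces the box's -x. Stays where it is left (friction 0.04 N m).
- selector_grip (a point): point on the selector's vertical axis at the height to grip, 38 mm above the box top. The selector is a black knob with an upright bar grip 60 mm long, 18 mm wide and 34 mm high on a 64 mm disc; the top of the bar is 9 mm above this point and its foot 25 mm below. The bar lies along this point's x axis, which turns with the knob; the end with the white pointer points along this point's -x.
- mark (a point): the yellow mark on the flat black set ring (128 mm across, 3 mm thick) around the selector, 53 mm from the selector's axis. The ring is fixed, but the mark's direction varies; seen from the selector's axis the mark lies along this point's -x axis. The selector faces the mark when the two x axes agree.
- key_blue (a joint): travel of the blue key (m): 0 up, 0.008 fully in. It springs back if let go before about 0.005, and past that clicks in and stays in by itself. Needs about 4 N.
- key_blue_top (a point): centre of the top face of the blue key, a round spring push key 44 mm across, pressed straight down; its top is 26 mm above the box top when up, 18 mm when in. It stands in a black collar 60 mm across, 8 mm high.
- key_yellow (a joint): travel of the yellow key (m): 0 up, 0.008 fully in. It springs back if let go before about 0.005, and past that clicks in and stays in by itself. Needs about 4 N.
- key_yellow_top (a point): centre of the top face of the yellow key, a round spring push key 44 mm across, pressed straight down; its top is 26 mm above the box top when up, 18 mm when in. It stands in a black collar 60 mm across, 8 mm high.
- key_green (a joint): travel of the green key (m): 0 up, 0.008 fully in. It springs back if let go before about 0.005, and past that clicks in and stays in by itself. Needs about 4 N.
- key_green_top (a point): centre of the top face of the green key, a round spring push key 44 mm across, pressed straight down; its top is 26 mm above the box top when up, 18 mm when in. It stands in a black collar 60 mm across, 8 mm high.
- key_red (a joint): travel of the red key (m): 0 up, 0.008 fully in. It springs back if let go before about 0.005, and past that clicks in and stays in by itself. Needs about 4 N.
- key_red_top (a point): centre of the top face of the red key, a round spring push key 44 mm across, pressed straight down; its top is 26 mm above the box top when up, 18 mm when in. It stands in a black collar 60 mm across, 8 mm high. This is the stop key: not to be pressed.
- screwdriver: loose red-handled screwdriver lying beside the control box; not to be moved
- plywood_blank: loose plywood plate, 80 x 130 x 12 mm, lying flat beyond the control box; not to be moved
- pawn: loose turned wooden pawn, 28 mm across, 42 mm high, standing on a far corner of the control box, beyond the selector; not to be moved
- oil_bottle: loose white bottle with a red cap, 56 mm across, 150 mm high; not to be moved
- wrench: loose steel wrench lying on the table; not to be moved
- brush: loose brush lying on the table; not to be moved
- tray: loose empty black tray, 160 x 220 x 45 mm; not to be moved

How it is judged (in metres and radians):
On the way, in this order (a step that is already met when the one before it is completed fails the run):
1. the selector's pointer faces the yellow mark (angle between the x axis of selector_grip and the x axis of mark, either way round below 0.17 rad), for 0.2 s.
2. the blue key is pressed in (value of joint key_blue above 0.0055 m), for 0.1 s.
3. the yellow key is pressed in (value of joint key_yellow above 0.0055 m), for 0.1 s.
4. the green key is pressed in (value of joint key_green above 0.0055 m), for 0.1 s.
At the end, for the whole second after the job is handed in: The selector's pointer faces the yellow mark within 10 degrees (0.17 rad); the blue, yellow and green keys are all in (beyond 5.5 mm of their 8 mm) and the red key is up (less than 2 mm) (angle between the x axis of selector_grip and the x axis of mark, either way round below 0.17 rad and value of joint each of key_blue, key_yellow, key_green above 0.0055 m and value of joint key_red below 0.002 m); the robot touches nothing.
It fails at once if the red stop key is pressed (more than 4 mm) (value of joint key_red above 0.004 m).
It fails at once if the blue key goes in while the selector is not at the mark (value of joint key_blue above 0.0055 m and angle between the x axis of selector_grip and the x axis of mark, either way round above 0.3 rad).
It fails at once if the yellow key goes in before the blue one (value of joint key_yellow above 0.0055 m and value of joint key_blue below 0.004 m).
It fails at once if the green key goes in before the yellow one (value of joint key_green above 0.0055 m and value of joint key_yellow below 0.004 m).
It fails at once if a loose thing is moved by more than 30 mm, or the pawn or bottle knocked over (distance of any of screwdriver, plywood_blank, pawn, oil_bottle, wrench, brush, tray from where it was at the start of the episode above 0.03 m or angle between any of pawn, oil_bottle's own z axis and vertical above 0.6 rad).
It also fails if it takes over 51 s, if anything falls off the work surface, if the arm or the gripper's body presses on something with over 40 N, if the wrist force passes 120 N, or if a joint passes its speed limit or range.

## Robot

A 7-joint arm with a two-finger parallel gripper is mounted at the origin on the work surface. World frame = base frame: x ahead of the robot, y to its left, z up, the work surface at z = 0. Lengths are in mm, angles in rad, forces in N, time in s.
With the tool pointing down it reaches from about 425 to 875 mm from the base axis. Payload 4.7 kg.
Tool frame: the origin (TCP) lies midway between the tips of the shut fingers; the grasp point (between the pads) lies 19 mm behind it; z points along the fingers, y is the line along which they close (so a half turn about z gives the same grasp; the last joint's range is limited). The gripper opens to 87 mm and grips with 3 to 60 N. Pads are 19 mm wide; open, the fingers measure 117 mm over their backs; the gripper's body (75 mm by 190 mm) begins 51 mm behind the grasp point.
Start: joints at [-1.263, 0.321, -0.07, 1.45, 0.023, 1.371, -0.057], TCP at [188.262, 622.16, 222.587] pointing down, gripper open.
Joint ranges: [-2.86, 2.86], [-0.3, 2.09], [-1.38, 1.24], [0.06, 2.45], [-1.56, 4.7], [0.09, 2.05], [-2.69, 2.69]. Speed limits (rad/s): [2.57, 2.57, 3.14, 3.14, 3.14, 3.14, 3.14].

## Interface

Orientations are given as a rotation vector (axis times angle).
In Python, from plant import env, effector, imaging gives the robot as it stands. Calls block until the motion is done:
- env.move_ptp(position, orientation): joint-space move of the TCP to a pose.
- env.servo_line(position, rotation=None, rate=150, threshold=None): straight line of the TCP; rotation=None keeps the orientation; rate is the mean speed in mm/s. With threshold (N) it stops when the force on the tool has changed by that much, and returns True; else False.
- env.move_j(angles): joint-space move.
- effector.set_gripper(opening, force=None): finger opening in mm; force is the grip in N (None keeps the last); returns when the fingers have stopped.
- env.pause(seconds).
- env.solve_ik(position, orientation): joint angles nearest the present ones, or None.
- env.get_obs(): the state.
- imaging.camera(name): name is "scene" or "top" or "wrist"; returns a dict with "pixels" (420x560x3 uint8, red, green, blue), "camera_matrix" (3x3 intrinsics, pixels), "pose" (4x4, takes a point from camera to world coordinates). Camera axes: x right, y down, z forward; pixel columns grow to the right and rows downward; lengths in mm; the calibration is good to about 2 mm. A picture is of the moment at which its call begins. There is no depth.
A pose or a line that the arm cannot do raises env.Unreachable and nothing moves.
- env.close_job(): hands the job in; it is judged then, once.
The state is a dict: "t": time; "joint_positions": joint angles; "qd": joint speeds; "effort": joint torques, N m; "eef_pos": TCP position; "tcp_rot": TCP orientation; "contact_force": force on the tool from outside, world axes, zero at the start; "torque": the same for the moment, N m; "gripper_width": finger opening in mm; "grasp_force": force on a finger pad.
Only numpy, scipy, OpenCV 4.12 (cv2) and the standard library are available. Lean on these libraries where they do the work, as an engineer would, in place of code of your own. Each camera call takes 0.05 s, during which the arm holds its last target. There are 200 camera calls.

## Working session

There is one attempt and no reset: what is moved stays moved. The work goes in short steps, each a Python script; the robot and the scene stay as the last script left them, time stands still between calls to the robot, and variables do not carry over. Pictures are saved under pics/ and viewed, at most 10 in all, crops included, and the job is handed in when it is done.

```bash
mkdir -p pics; python3 - <<'E'
from plant import env,effector,imaging
import cv2,pickle
d={n:imaging.camera(n) for n in("top","scene")}
pickle.dump(d,open("d.pkl","wb"))
for n in d: cv2.imwrite(f"pics/{n}.png",d[n]["pixels"][:,:,::-1]);print(n,d[n]["camera_matrix"],d[n]["pose"])
o=env.get_obs();print(o["t"],o["eef_pos"],o["tcp_rot"])
E
```

```text
top [[462.9106522    0.         278.66500417]
 [  0.         462.9106522  209.46840569]
 [  0.           0.           1.        ]] [[-1.69982762e-02 -9.83870857e-01  1.78070757e-01  3.06991916e+02]
 [-9.99771939e-01  1.90278580e-02  9.69589518e-03 -1.47733025e+01]
 [-1.29278138e-02 -1.77865333e-01 -9.83969916e-01  1.40728847e+03]
 [ 0.00000000e+00  0.00000000e+00  0.00000000e+00  1.00000000e+00]]
scene [[426.94626109   0.         285.11510057]
 [  0.         426.94626109 205.73338614]
 [  0.           0.           1.        ]] [[ 8.33083550e-01  4.61899639e-01 -3.04336199e-01  9.27729346e+02]
 [ 5.53130520e-01 -6.99906258e-01  4.51860441e-01 -5.84670573e+02]
 [-4.29263585e-03 -5.44775141e-01 -8.38571177e-01  1.10146667e+03]
 [ 0.00000000e+00  0.00000000e+00  0.00000000e+00  1.00000000e+00]]
0.1 [188.13396091 621.66693013 221.56617645] [-4.59746925e-01 -3.10762338e+00  2.70185147e-03]
```

View pics/top.png

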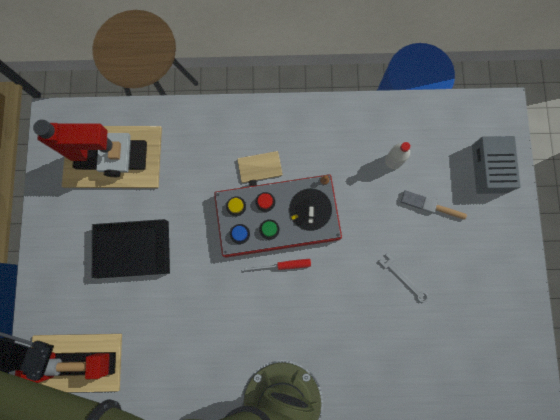

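View pics/scene.png

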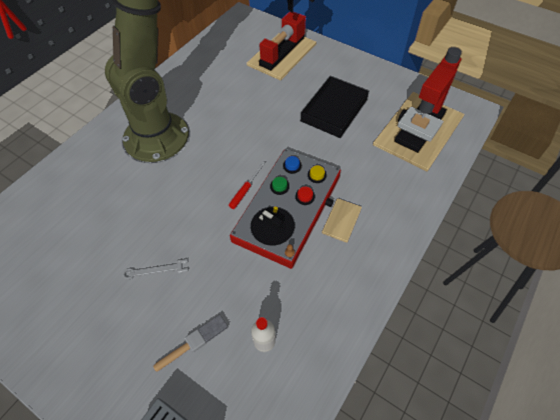

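The top view shows yellow (236,205), red (265,201), blue (240,233), green (270,229) and the selector ring near (311,210). The pawn is near (325,182) and the screwdriver near (290,265). I'll enlarge both views.

```bash
python3 - <<'E'
import cv2,pickle
d=pickle.load(open("d.pkl","rb"))
a=d["top"]["pixels"][165:270,205:350,::-1]
cv2.imwrite("pics/a.png",cv2.resize(a,None,fx=5.5,fy=5.5,interpolation=cv2.INTER_CUBIC))
b=d["scene"]["pixels"][185:275,220:340,::-1]
cv2.imwrite("pics/b.png",cv2.resize(b,None,fx=6,fy=6,interpolation=cv2.INTER_CUBIC))
E
```

```text
(no output)
```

View pics/a.png

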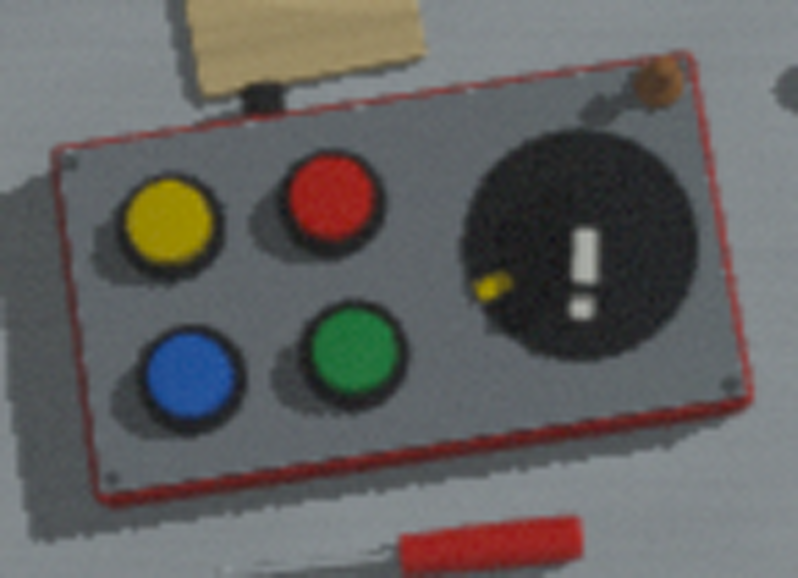

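View pics/b.png

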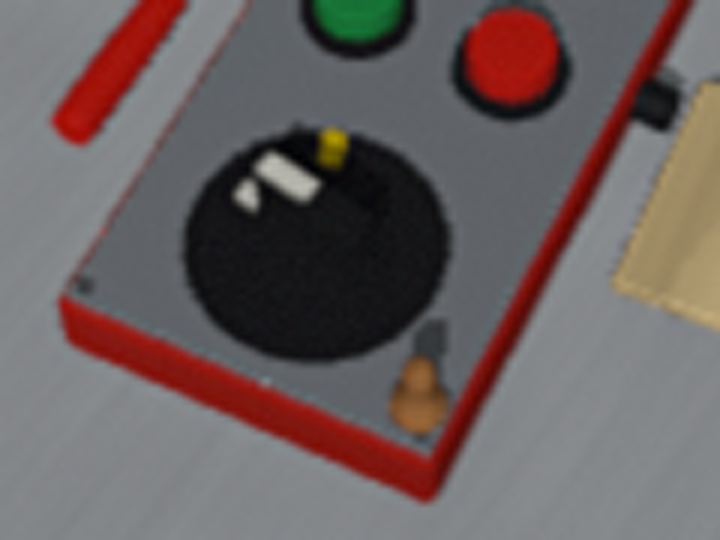

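Crop a, key tops: yellow (170,221), red (331,198), blue (191,376), green (352,349). Ring centre is about (580,245), the mark about (489,288), and the white pointer strip runs (585,230)–(587,283) and on to (582,308). The pawn is at the far right corner (660,80).

```bash
cat > h.py <<'E'
import numpy as np
def ray(c,uv,z):
    P=c["pose"];v=P[:3,:3]@np.linalg.solve(c["camera_matrix"],[*uv,1]);o=P[:3,3]
    return (o+v*(z-o[2])/v[2])
E
python3 - <<'E'
import pickle,numpy as np
from h import ray
d=pickle.load(open("d.pkl","rb"))
A=lambda u,v:((u+.5)/5.5-.5+205,(v+.5)/5.5-.5+165)
B=lambda u,v:((u+.5)/6-.5+220,(v+.5)/6-.5+185)
T={'yel':(170,221,76),'red':(331,198,76),'blue':(191,376,76),'green':(352,349,76),'ring':(580,245,53),'TL':(55,148,50),'TR':(690,52,50),'BR':(750,400,50),'BL':(98,497,50),'mark':(489,288,53),'bar1':(585,230,97),'bar2':(587,283,97),'ptr':(582,308,75),'pawn':(660,80,80)}
p={k:ray(d["top"],A(*v[:2]),v[2])[:2] for k,v in T.items()}
for k,v in p.items(): print(k,v.round(1))
# box fit: local coordinates
L={'TL':(100,180),'TR':(100,-180),'BR':(-100,-180),'BL':(-100,180),'ring':(0,-100)}
X=np.array([L[k] for k in L]);Y=np.array([p[k] for k in L])
c=lambda a:a-a.mean(0)
z=lambda a:a[:,0]+1j*a[:,1]
th=np.angle(np.vdot(z(c(X)),z(c(Y))));R=np.array([[np.cos(th),-np.sin(th)],[np.sin(th),np.cos(th)]])
t=Y.mean(0)-R@X.mean(0);print("box",t,th,"res",(Y-X@R.T-t).round(1).tolist())
for k in p: print(k,((p[k]-t)@R).round(1))
S={'ring':(316,245,53),'mark':(334,143,53),'bar1':(265,163,97),'bar2':(312,190,97),'red':(512,57,76)}
for k,v in S.items():
  q=ray(d["scene"],B(*v[:2]),v[2])[:2];print("scene",k,q.round(1),((q-t)@R).round(1))
E
```

```text
yel [564.4 124.6]
red [575.2  38.7]
blue [480.9 113.6]
green [493.7  28.5]
ring [551.3 -94.7]
TL [611.2 190.3]
TR [ 658.2 -158.3]
BR [ 465.8 -183.3]
BL [420.3 165.9]
mark [528.7 -45. ]
bar1 [551.3 -94.9]
bar2 [523.2 -95.1]
ptr [513.4 -93.4]
pawn [ 635.3 -138.5]
box [538.75868869   3.82060408] 0.1307328567738801 res [[-3.2, -5.0], [-3.2, 3.4], [2.7, 4.4], [4.1, -3.4], [-0.5, 0.7]]
yel [ 41.1 116.5]
red [40.6 29.8]
blue [-43.  116.4]
green [-41.5  30.4]
ring [ -0.4 -99.3]
TL [ 96.2 175.4]
TR [  97.3 -176.3]
BR [ -96.7 -176. ]
BL [-96.3 176.1]
mark [-16.3 -47.1]
bar1 [ -0.5 -99.5]
bar2 [-28.4 -96.1]
ptr [-37.8 -93.1]
pawn [  77.2 -153.7]
scene ring [553.6 -95.5] [   1.8 -100.4]
scene mark [528.4 -43.3] [-16.5 -45.4]
scene bar1 [524.6 -92.8] [-26.6 -93.9]
scene bar2 [551.2 -92.9] [ -0.3 -97.5]
scene red [581.3  33.4] [46.1 23.8]
```

Both views agree: axis about (552,−95), mark direction 114.5°, pointer now at 180°, so I need to turn 65.5° clockwise. Grid distances match the spec (84 and 87 mm). Next, grasp and turn.

```bash
cat >> h.py <<'E'
def rot(phi):  # tool down, tool y at world angle phi (deg)
    a=np.radians((phi+90)/2); return np.pi*np.array([np.cos(a),np.sin(a),0])
E
python3 - <<'E'
from plant import env,effector,imaging
from h import *
import cv2
for phi in(90,24): print(env.solve_ik([552,-95,69],rot(phi)))
env.move_ptp([552,-95,170],rot(90))
effector.set_gripper(55)
env.servo_line([552,-95,72],rate=80,threshold=10)
o=env.get_obs();print(o["t"],o["eef_pos"],o["contact_force"])
effector.set_gripper(0,25)
o=env.get_obs();print(o["gripper_width"],o["grasp_force"],o["contact_force"],o["torque"])
for phi in(70,47,24.5): env.servo_line([552,-95,72],rot(phi),rate=100)
o=env.get_obs();print(o["t"],o["contact_force"],o["torque"],o["gripper_width"],o["tcp_rot"])
effector.set_gripper(55)
env.servo_line([552,-95,190],rate=150)
env.move_ptp([481,70,230],rot(90))
c=imaging.camera("top");a=c["pixels"][165:270,205:350,::-1]
cv2.imwrite("pics/c.png",cv2.resize(a,None,fx=5.5,fy=5.5,interpolation=cv2.INTER_CUBIC))
b=imaging.camera("scene")["pixels"][185:275,220:340,::-1]
cv2.imwrite("pics/d.png",cv2.resize(b,None,fx=6,fy=6,interpolation=cv2.INTER_CUBIC))
print(env.get_obs()["t"])
E
```

```text
[-0.54578759  0.325943    0.78058432  1.87593302 -0.26349976  1.0453477
  1.91307197]
[-0.62588662  0.3545519   0.8829329   1.87812427 -0.31356529  1.05436051
  0.80301869]
5.1417 [552.4969283  -95.04632951  72.58851436] [0.15106677 0.15819131 0.62509528]
18.266609871076536 24.999315747991204 [-0.40204079 -0.40270599 -0.10414398] [0.06226025 0.07795691 0.00960948]
7.45 [ 2.70592849  4.88211245 -0.16286482] [ 1.0351594  -0.46671454 -0.03313071] 17.914567664425768 [1.69605266 2.64410452 0.00294474]
10.15
```

View pics/c.png

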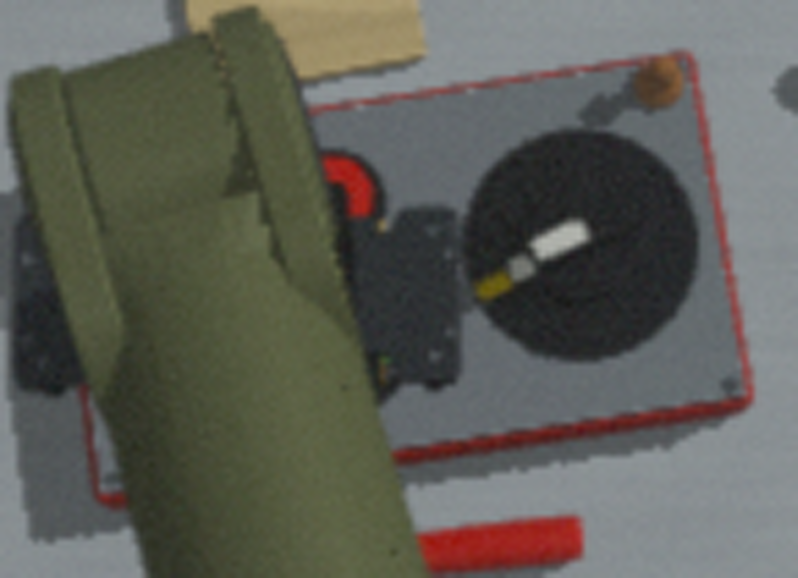

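View pics/d.png

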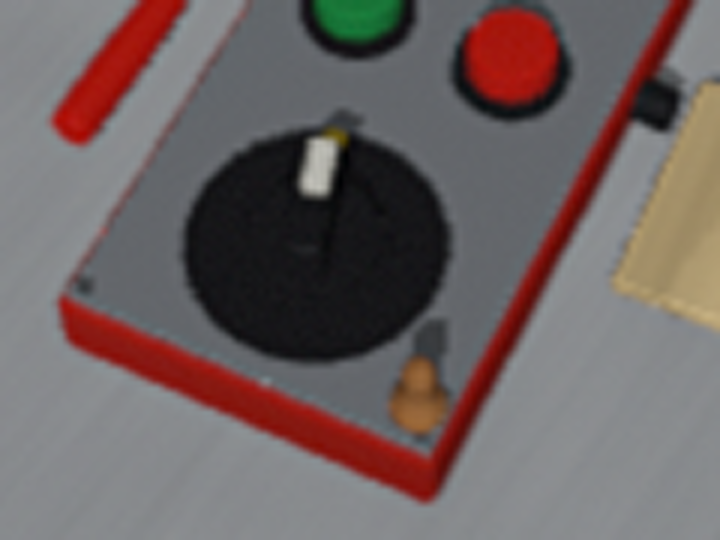

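The pointer strip (587,231)–(534,252) lines up with the mark at (490,288), and the pawn is undisturbed. Now the keys.

```bash
python3 - <<'E'
from plant import env,effector,imaging
from h import *
import cv2
effector.set_gripper(0)
for n,x,y in(("blue",481,113.5),("yellow",564.5,124.5),("green",493,28.5)):
    env.servo_line([x,y,115],rot(90),rate=150)
    env.servo_line([x,y,79],rate=100)
    r=env.servo_line([x,y,64],rate=25,threshold=14)
    env.pause(.2);o=env.get_obs();print(n,r,o["t"],o["eef_pos"],o["contact_force"])
    env.servo_line([x,y,115],rate=120)
env.move_ptp([420,100,260],rot(90)) if env.solve_ik([420,100,260],rot(90)) is not None else None
env.move_ptp([188,600,240],rot(73))
c=imaging.camera("top");a=c["pixels"][165:270,205:350,::-1]
cv2.imwrite("pics/e.png",cv2.resize(a,None,fx=5.5,fy=5.5,interpolation=cv2.INTER_CUBIC))
print(env.get_obs()["t"])
E
```

```text
blue True 13.4417 [481.51231459 113.81721958  68.38376989] [-2.54192236 -1.17355243  7.83177024]
yellow True 15.8917 [565.05455989 124.56887848  68.44753539] [-2.2521622   0.49654301  5.76789729]
green True 18.5833 [493.51312485  28.74922374  68.38684134] [-2.44050349  1.06936694  8.80311178]
21.9083
```

View pics/e.png

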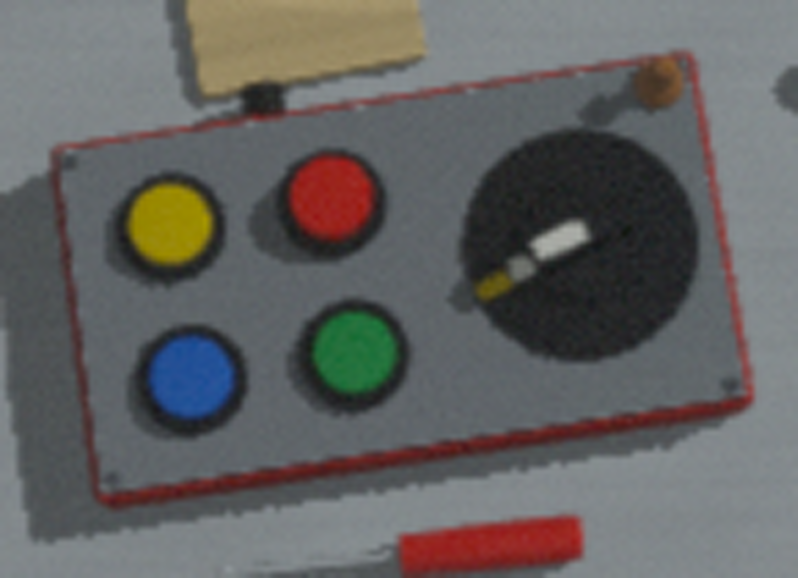

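The shadows of the blue, yellow and green keys have shortened, so they are in. Red's shadow is unchanged, so it is still up, and the pointer is on the mark.

```bash
python3 -c "
from plant import env
print(env.close_job())"
```

```text
the job is handed in; nothing more can be done
None
```

I turned the selector to the yellow mark, then pressed blue, yellow and green in that order. The last picture shows all three in, red still up and the pointer on the mark. I handed the job in at about 22 s of the 51 s; no verdict came back.

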